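Open a dial padlock by feel and hold it up open

ROBOT

A 6-joint arm with a two-finger parallel gripper is mounted at the origin on the work surface. World frame = base frame: x ahead of the robot, y to its left, z up, the work surface at z = 0. Lengths are in m, angles in rad, forces in N, time in s.
With the tool pointing down it reaches from about 0.4 to 0.825 m from the base axis. Payload 7 kg.
Tool frame: the origin (TCP) lies at the centre of the arm's flange, where the gripper is bolted on; the fingertips stand 178 mm ahead of it and the grasp point (between the pads) lies arm.tcp_to_grasp ahead of it (arm.tcp_to_grasp is the distance from the TCP to the grasp point, in m); z points along the fingers, y is the direction in which the jaws open and shut (so a half turn about z gives the same grasp; the last joint's range is limited). The gripper opens to 88 mm and grips with 3 to 60 N. Pads are 19 mm wide; open, the fingers measure 130 mm over their backs; the gripper's body (78 mm by 193 mm) begins 47 mm behind the grasp point.
Start: joints at [1.467, 0.359, 0.012, 0, -1.224, -0.288], TCP at [0.258, 0.624, 0.405] pointing down, gripper open.
Joint ranges: [-3.07, 3.07], [-1.43, 2.12], [-1.02, 1.25], [-3.03, 1.67], [-3.05, -0], [-3.03, 3.03]. Speed limits (rad/s): [2.39, 2.39, 3.01, 3.14, 3.14, 3.14].

INTERFACE

Orientations are given as [roll, pitch, yaw] about the fixed x, y, z axes, in that order (R = Rz(yaw) Ry(pitch) Rx(roll)).
In Python, from station import arm gives the robot as it stands.
- The arm moves only by the tool move_arm, never from a script. Its argument "deltas" is a list of rows, each a list of 6 numbers: the shift along the world's x, y, z in mm, then the turn, a rotation vector about the world's x, y, z in degrees. In form: [[tx, ty, tz, ax, ay, az], ...]. A call has exactly 5 rows; each row shifts and turns the commanded pose from where the row before left it; what a row does not reach is not made up. A row lasts 1/12 s, in which the tool goes at most 41.7 mm and 7.16 degrees, less where a joint would pass 70% of its speed; a pose out of reach is approached as far as the arm can. A call with a gripper value outside its range is refused whole. "claw" is the closure in counts, from 0 (fully open) to 255 (shut), set as the call begins (left out, the last holds). The fingers move at their own pace and stop on an object; "squeeze" is the grip in N (left out, the last holds). Time passes only in rows, so rows that do not move let the fingers close, or fill a call up. It gives the time, the measured TCP pose, the force and the opening at its end, in the units of the state.
- arm.get_state(): the state, without advancing time (a new reading comes with each control period).
- arm.grab_frame(name): name is "side" or "top"; returns the picture (400x640x3 uint8, red, green, blue); there is no depth.
- arm.calibration(name): a dict with "intrinsics" (3x3 intrinsics, pixels), "k1" (the pictures are not rectified: a ray, as slopes to the right and down, at radius r is drawn at 1 + k1 r^2 times it, then the intrinsics apply), "T" (4x4, takes a point from camera to world coordinates). Camera axes: x right, y up, looking along -z (the intrinsics and any distortion apply to the point x, -y, -z); pixel columns grow to the right and rows downward; lengths in m; the calibration is good to about 2 mm. A picture is of the moment at which its call begins. calibration takes no time and is no camera call.
- arm.job_done(): hands the job in, once; it reports no verdict.
Trained networks look in the newest picture that a camera, given by its name, has taken for a name from the list of things; names that differ only in an ending like _2 or _b are one class to them, and where a whole thing is asked for, a point or a joint stands for the part that bears it (a point fixed in the world has none). Each returns a list of dicts, best first, with "score" (0 to 1); they miss things now and then, are a little off and sometimes report something else, mostly with a low value. They report only what shows in the picture. A call takes as long as a camera call. They do not tell look-alikes from the thing itself.
- arm.spot_in(thing, camera): "xy" ([column, row] in pixels, amid what is visible of it).
- arm.masks_of(thing, camera): "pixels" (400x640 bool, what is visible of it) and "xy" ([column, row] in pixels, amid what is visible of it).
- arm.spot_point(thing, camera): "xy" ([column, row] in pixels: a listed point, or the origin of a listed thing).
The state is a dict: "t": time; "q": joint angles; "qd": joint speeds; "joint_efforts": joint torques, N m; "eef_pos": TCP position; "ee_rot": TCP orientation; "force": force on the tool from outside, world axes, zero at the start; "moment": the same for the moment, N m; "width": finger opening in m.
Only numpy, scipy, OpenCV 4.12 (cv2) and the standard library are available. Lean on these libraries where they do the work, as an engineer would, in place of code of your own. Each camera call takes 0.05 s, during which the arm holds its last target. There are 200 camera calls.

TASK

A serviced dial padlock lies face up in its holding nest for a function check: turn the dial until its red mark meets the red index line on the case and you feel the latch drop into its notch (the shackle springs out a few millimetres), then pull the shackle out to its stop. Lift the opened padlock out of the nest and present it: finish while still holding it in the gripper, steady, with all of it at least 10 cm above the top of the nest and the shackle still fully out; do not put it down or let go. Leave the jar, the pipe fitting and the yellow scraper where they are.

Things in the scene. Friction and masses are not known exactly. Their poses are not given: they have to be found in the camera images.
- nest: Holding nest, fixed to the bench. Origin on the bench under the pocket centre; x points from its shackle end to its back end. Metal plate 10 mm high, x -36..64, y +-62 mm; black block on it, x -36..38 mm. Pocket floor 25 mm above the bench; side walls (y 28.5..38.5 mm) reach 39 mm, front lip (x -36..-27) and back wall 33 mm. The lock lies in it with 2 mm play; the pocket stops it turning or sliding.
- lock_center (a point): Centre of the padlock's silvery case, 50 (x) x 54 (y) x 26 (z) mm, loose; whole lock about 0.37 kg. Axes of the lock: z out of the dial face, shackle towards -x. In the nest the axes match the nest's, the centre is 38 mm above the bench, the case's face 51 mm. A red index line is on the face, on the -x side of the dial.
- dial_knob (a point): Middle of the dial's round grey knurled knob, on the dial axis at the centre of the case's face, 62 mm above the bench in the nest. Knob 23 mm diameter, spanning 55 to 69 mm above the bench; below it a black skirt, 36 mm diameter, 4 mm high, with white ticks every 36 degrees and one red mark; a red line on the knob's top points to the mark.
- dial (a joint): Dial angle, rad, growing anticlockwise seen from above; turns either way without end. Red mark on the index line at 0 and 6.283 (each whole turn); starts at least 0.9 from these. Friction 0.03 N m, faint clicks every 36 degrees. Within about 0.1 of the mark the latch drops into its notch, the shackle jumps out 3 to 5 mm and the dial is then blocked. It stays where it is left.
- shackle (a joint): How far the shackle is out of the case, m: about 0 locked (1 mm of rattle; cannot be pulled while the dial is off the mark), 0.003 to 0.005 once the latch has dropped, 0.014 at its stop, when the short leg's end stands 6 mm clear of the case. Slides along the lock's -x with about 2 N of friction and stays where it is left.
- shackle_crown (a point): Middle of the shackle's crown, on the axis of its 8 mm round steel bar, which is straight there for 18 mm along the lock's y. Moves with the shackle. Locked: 69 mm from the case's centre along the lock's -x and 38 mm above the bench. The U is 46 mm wide outside, 30 mm inside; 40 mm clear between crown and case, 29 mm between crown and the nest's lip.
- jar_mid (a point): Middle of a small closed jar with a blue cap, 48 mm diameter, 55 mm tall, standing on the bench beside the nest; not to be disturbed.
- fitting_mid (a point): Middle of a steel pipe fitting standing on end, 30 mm wide and 47 mm tall, beside the nest; not to be disturbed.
- scraper_mid (a point): Middle of a scraper with a yellow handle, 150 mm long and 26 mm thick, lying on the bench behind the nest along about y; not to be disturbed.
Not all that is in view belongs to the job. Leave any orange or purple look-alike of the nest alone. Leave any brown look-alike of the part that bears lock_center alone.

How it is judged:
On the way, in this order (a step that is already met when the one before it is completed fails the run):
1. the dial is turned to its mark (within 0.3 rad), where the latch drops into the notch and the shackle springs out (value of joint shackle above 0.0025 m and (value of joint dial between -0.3 and 0.3 rad or value of joint dial between 5.983 and 6.583 rad)), for 0.1 s.
2. the shackle is pulled out to its stop (value of joint shackle above 0.0115 m), for 0.2 s.
At the end, for the whole second after the job is handed in: At the end the padlock is held by the fingers (contact over 1 N), its case's centre at least 150 mm and its shackle at least 142 mm above the bench, the shackle out at least 11.5 of its 14 mm, the lock touching neither nest nor bench and steadier than 0.06 m/s (value of joint shackle above 0.0115 m and height (world z) of lock_center above 0.15 m and height (world z) of shackle_crown above 0.142 m and contact force between padlock and the fingers above 1 N and contact force between padlock and nest below 0.05 N and contact force between padlock and table below 0.05 N and linear speed of padlock below 0.06 m/s); the arm keeps its last pose, push and grip.
It fails at once if the jar is moved by more than 20 mm (distance of jar_mid from where it was at the start of the episode above 0.02 m).
It fails at once if the fitting is moved by more than 20 mm (distance of fitting_mid from where it was at the start of the episode above 0.02 m).
It fails at once if the scraper is moved by more than 20 mm (distance of scraper_mid from where it was at the start of the episode above 0.02 m).
It also fails if it takes over 64 s, if anything falls off the work surface, if the arm or the gripper's body presses on something with over 40 N, if the wrist force passes 120 N, or if a joint passes its speed limit or range.

## Working session

There is one attempt and no reset: what is moved stays moved. The work goes in short steps, Python scripts to look and compute and a tool call to move; the robot and the scene stay as the last step left them, time stands still between calls to the robot, and variables do not carry over. Pictures are saved under pics/ and viewed, about 8 in all and at most 12, crops included, and the job is handed in when it is done.

Besides the shell and the picture viewer there is one more tool, called after "Call:" as name([rows], argument=value, ...), one row to a line, values as JSON. move_arm: Moves the arm, as the interface text tells. Its arguments: {"type":"object","properties":{"deltas":{"type":"array","items":{"type":"array","items":{"type":"number"}}},"claw":{"type":"number"},"squeeze":{"type":"number"}},"required":["deltas"]}

```bash
ls; mkdir -p pics; python3 - <<'E'
from station import arm
import cv2, numpy as np
print(arm.tcp_to_grasp); s=arm.get_state(); print(s)
for n in("side","top"):
    f=arm.grab_frame(n); cv2.imwrite(f"pics/{n}0.png",f[:,:,::-1]); c=arm.calibration(n); print(n,c)
    for t in("nest","lock_center","dial_knob","shackle_crown","jar_mid","fitting_mid","scraper_mid"):
        print(t,[(np.round(d["xy"]).tolist(),round(d["score"],2)) for d in arm.spot_point(t,n)])
E
```

```text
pics
0.1593
{'t': 0.0, 'q': array([ 1.46707055e+00,  3.59354503e-01,  1.10301071e-02, -3.64721338e-04,
       -1.22413334e+00, -2.88058375e-01]), 'qd': array([ 0.00025256, -0.0008521 ,  0.00147268, -0.00078427, -0.00048469,
        0.0007361 ]), 'joint_efforts': array([ 1.37497897e-03, -5.82713807e+01,  2.93048555e+01,  6.99732408e+00,
        7.06541701e-03, -1.47426081e-04]), 'eef_pos': array([0.25768785, 0.62363849, 0.40372826]), 'ee_rot': array([ 3.13990228e+00, -1.43304738e-04, -3.91908230e-01]), 'force': array([-0.38187479, -0.33494701,  0.74899265]), 'moment': array([0.03407104, 0.00553818, 0.01502976]), 'width': 0.08769713339875422}
side {'intrinsics': array([[394.8504913 ,   0.        , 324.24995749],
       [  0.        , 394.8504913 , 200.47333264],
       [  0.        ,   0.        ,   1.        ]]), 'k1': -0.006713259161188053, 'T': array([[-0.97634232,  0.16932696, -0.13447699,  0.52451015],
       [-0.21609724, -0.74224708,  0.6343274 ,  0.53326147],
       [ 0.00759358,  0.64838079,  0.76127832,  0.62677188],
       [ 0.        ,  0.        ,  0.        ,  1.        ]
[... 488 characters left out ...]
3],
       [  0.        ,   0.        ,   1.        ]]), 'k1': -0.09740461436903368, 'T': array([[ 0.00863299,  0.98695818, -0.16074522,  0.47617335],
       [-0.99992366,  0.00709934, -0.01011281,  0.05127279],
       [-0.00883974,  0.16082025,  0.98694413,  0.9600395 ],
       [ 0.        ,  0.        ,  0.        ,  1.        ]])}
nest [([321.0, 209.0], 0.94), ([320.0, 313.0], 0.72), ([425.0, 264.0], 0.71)]
lock_center [([362.0, 110.0], 0.93), ([327.0, 205.0], 0.76)]
dial_knob [([363.0, 106.0], 0.8), ([327.0, 204.0], 0.59)]
shackle_crown [([392.0, 130.0], 0.6), ([336.0, 238.0], 0.5)]
jar_mid [([403.0, 173.0], 0.66)]
fitting_mid [([247.0, 235.0], 0.46)]
scraper_mid [([298.0, 149.0], 0.77)]
```

```bash
cat > h.py <<'E'
import numpy as np, cv2
from scipy.optimize import least_squares
from station import arm
C={n:arm.calibration(n) for n in("side","top")}
def proj(P,n):
    c=C[n]; P=np.atleast_2d(P); q=(P-c["T"][:3,3])@c["T"][:3,:3]
    s=np.c_[q[:,0]/-q[:,2],-q[:,1]/-q[:,2]]; s=s*(1+c["k1"]*(s**2).sum(1,keepdims=True))
    K=c["intrinsics"]; return s*[K[0,0],K[1,1]]+[K[0,2],K[1,2]]
def tri(a,b):
    r=least_squares(lambda p:np.r_[proj(p,"side")[0]-a,proj(p,"top")[0]-b],[.5,.05,.04]); return r.x,np.sqrt(2*r.cost)
def onplane(uv,n,z):
    return np.r_[least_squares(lambda p:proj([p[0],p[1],z],n)[0]-uv,[.5,.05]).x,z]
E
python3 - <<'E'
from h import *
for t,a,b in(("nest",[331,211],[321,209]),("lock",[329,202],[327,205]),("knob",[328,192],[327,204]),("jar",[315,143],[403,173]),("fit",[344,280],[247,235]),("scr",[261,219],[298,149])):
    print(t,*tri(a,b))
print(onplane([336,238],"top",.038))
a=cv2.imread("pics/side0.png");b=cv2.imread("pics/top0.png")
cv2.imwrite("pics/m1.png",cv2.resize(b[60:340,180:500],None,fx=2.1,fy=2.1,interpolation=2))
cv2.imwrite("pics/m2.png",cv2.resize(a[90:330,180:500],None,fx=2.4,fy=2.4,interpolation=2))
E
```

```text
nest [0.61347434 0.0467608  0.01418086] 0.1245740843918869
lock [0.62012483 0.03479401 0.02633761] 0.2575364429737732
knob [0.62007184 0.03534283 0.05593863] 2.0671660752979086
jar [ 0.6847939  -0.11801467  0.03747456] 0.2922233131067881
fit [0.55914192 0.1955306  0.0191754 ] 0.4258623264446462
scr [0.74186328 0.09574782 0.01232855] 1.364977739627897
[0.55242786 0.01700872 0.038     ]
```

View pics/m1.png

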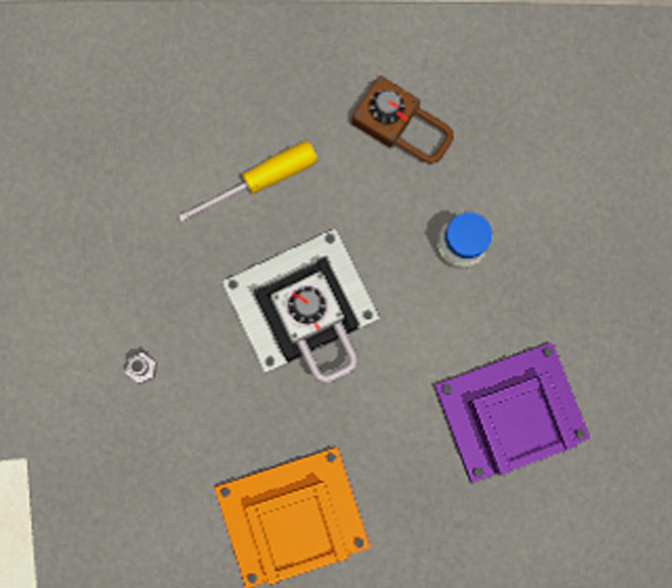

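View pics/m2.png

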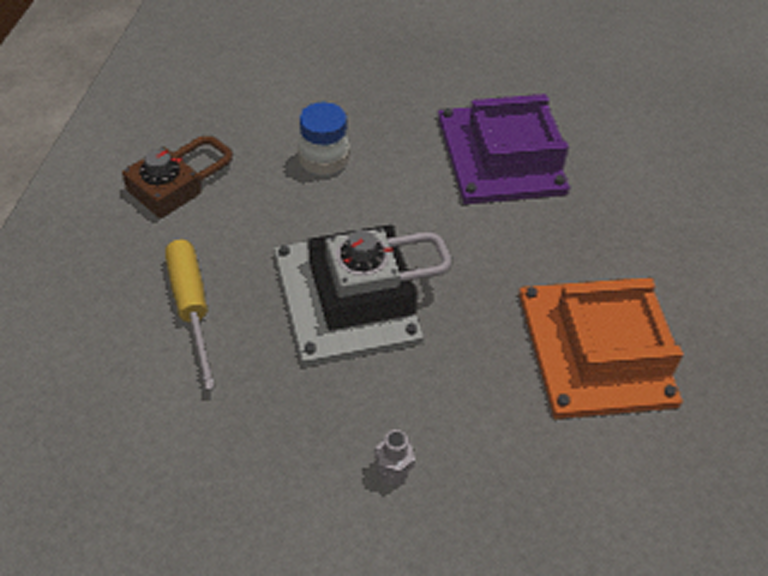

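The real lock is in the white and black nest at the centre; the purple and orange nests and the brown lock are decoys. The jar is to the right, the fitting to the left and the scraper behind. The nest plate corners in the top crop are about (223,281), (335,230), (380,318) and (267,371). The dial's red line points up-left, and the index is at (317,325). Next I fit the nest pose.

```bash
cat >> h.py <<'E'
def n2w(p,pts):
    c,s=np.cos(p[2]),np.sin(p[2]); pts=np.atleast_2d(pts).astype(float)/1000
    return np.c_[p[0]+c*pts[:,0]-s*pts[:,1],p[1]+s*pts[:,0]+c*pts[:,1],pts[:,2]]
E
python3 - <<'E'
from h import *
top=np.array([[223,281],[335,230],[380,318],[267,371]])/2.1+[180,60]
side=np.array([[275,247],[300,363],[423,342]])/2.4+[180,90]
cor=[[64,62,10],[64,-62,10],[-36,-62,10],[-36,62,10]]
sc=[[64,-62,10],[64,62,10],[-36,62,10]]
for nm,f in (("both",lambda p:np.r_[(proj(n2w(p,cor),"top")-top).ravel(),(proj(n2w(p,sc),"side")-side).ravel()]),
  ("top",lambda p:(proj(n2w(p,cor),"top")-top).ravel()),("side",lambda p:(proj(n2w(p,sc),"side")-side).ravel())):
    r=least_squares(f,[.61,.04,.45]);p=r.x; print(nm,p,np.degrees(p[2]),np.abs(r.fun).max())
    if nm=="both": P=p
np.save("nest.npy",P)
th=np.radians(np.arange(0,360,10))
def circ(r,z):return np.c_[r*np.cos(th),r*np.sin(th),0*th+z]
for n,o,s,w in(("top",(295,170),8,(75,75)),("side",(300,165),8,(75,70))):
    im=cv2.imread(f"pics/{n}0.png")[o[1]:o[1]+w[1],o[0]:o[0]+w[0]]
    # red pixels -> dial-frame angles
    hsv=cv2.cvtColor(im,cv2.COLOR_BGR2HSV); m=((hsv[...,0]<8)|(hsv[...,0]>172))&(hsv[...,1]>120)&(hsv[...,2]>70)
    for z in (51,55,69):
        v,u=np.nonzero(m); L=[]
        for a,b in zip(u,v):
            q=onplane(np.array([a,b])+o,n,z/1000)[:2]-P[:2]; c,s_=np.cos(P[2]),np.sin(P[2]); L.append([c*q[0]+s_*q[1],-s_*q[0]+c*q[1]])
        print(n,z,np.round(np.array(L)*1000).astype(int).tolist())
    big=cv2.resize(im,None,fx=s,fy=s,interpolation=2)
    def d(pts,col,cl=True):
        q=((proj(n2w(P,pts),n)-o+.5)*s).astype(np.int32); cv2.polylines(big,[q],cl,col,1)
    d(circ(11.5,69),(0,255,0));d(circ(18,55),(255,255,0))
    d([[-25,-27,51],[25,-27,51],[25,27,51],[-25,27,51]],(255,0,255)); d([[-69,-9,38],[-69,9,38]],(0,255,0)); d([[-38,-9,38],[-38,9,38]],(0,255,255))
    cv2.imwrite(f"pics/o_{n}.png",big)
a,b=cv2.imread("pics/o_top.png"),cv2.imread("pics/o_side.png")
b=cv2.copyMakeBorder(b,0,a.shape[0]-b.shape[0],0,0,0)
cv2.imwrite("pics/o.png",cv2.resize(np.hstack([a,b]),(800,400)))
E
```

```text
both [0.61485146 0.03818013 0.44237978] 25.34649425175198 2.3452168218741747
top [0.61455112 0.03559051 0.45260027] 25.932085022770256 1.0839737636208326
side [0.61437246 0.04301392 0.42553365] 24.381282389434276 0.04917140587443214
top 51 [[16, 4], [15, 7], [15, 5], [14, 3], [13, 2], [14, 8], [13, 6], [12, 4], [11, 2], [10, 1], [8, 1], [8, 0], [7, -2], [6, 1], [5, -1], [4, -3], [-19, -1], [-21, 0], [-21, -2], [-23, -1]]
top 55 [[16, 5], [15, 7], [14, 5], [13, 4], [12, 2], [13, 8], [12, 6], [11, 4], [10, 3], [10, 1], [8, 2], [7, 0], [6, -2], [5, 1], [4, -1], [4, -3], [-19, -1], [-21, 0], [-22, -2], [-24, -1]]
top 69 [[14, 6], [13, 8], [12, 6], [11, 5], [10, 3], [11, 9], [10, 7], [9, 5], [8, 4], [8, 2], [6, 3], [5, 1], [4, -1], [3, 2], [3, 0], [2, -2], [-21, 1], [-23, 1], [-23, 0], [-25, 0]]
side 51 [[2, -15], [0, -15], [6, -14], [4, -13], [2, -13], [9, -11], [7, -11], [-19, -3], [-21, -2], [-23, -2], [-17, -1], [-19, 0], [-21, 0], [-22, 1], [18, 2], [16, 3], [14, 3]]
side 55 [[3, -12], [1, -11], [7, -10], [5, -10], [3, -9], [10, -8], [8, -8], [-18, 1], [-20, 1], [-22, 2], [-16, 3], [-18, 3], [-19, 4], [-21, 4], [19, 6], [17, 6], [15, 7]]
side 69 [[6, 0], [4, 1], [10, 2], [8, 2], [6, 3], [12, 4], [11, 5], [-15, 13], [-16, 13], [-18, 13], [-12, 15], [-14, 15], [-16, 16], [-18, 16], [21, 17], [19, 18], [18, 18]]
```

View pics/o.png

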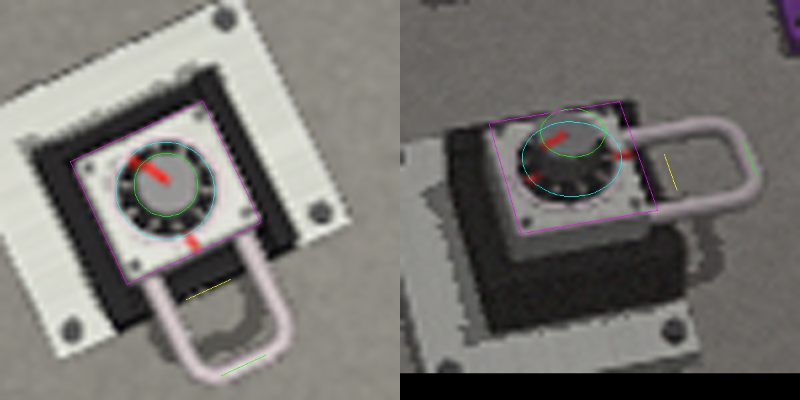

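The fitted overlay agrees within about 2 mm in both views: nest at (615, 38) mm, yaw 25.3°. The dial mark is about 158° short of the index going anticlockwise. I go above the dial and pre-wind the wrist on the way.

Call:
move_arm([
  [14.3, -23.4, -4.2, 0, 0, -5.7],
  [14.3, -23.4, -4.2, 0, 0, -5.7],
  [14.3, -23.4, -4.2, 0, 0, -5.7],
  [14.3, -23.4, -4.2, 0, 0, -5.7],
  [14.3, -23.4, -4.2, 0, 0, -5.7],
], claw=0, squeeze=20)

```text
t: 1.22
eef_pos: [0.3297, 0.5057, 0.3836]
ee_rot: [-3.141, 0.0, -0.894]
force: [1.1, -0.0, 0.1]
width: 0.0878
```

Call:
move_arm([
  [14.3, -23.4, -4.2, 0, 0, -5.7],
  [14.3, -23.4, -4.2, 0, 0, -5.7],
  [14.3, -23.4, -4.2, 0, 0, -5.7],
  [14.3, -23.4, -4.2, 0, 0, -5.7],
  [14.3, -23.4, -4.2, 0, 0, -5.7],
])

```text
t: 1.63
eef_pos: [0.4012, 0.3886, 0.3627]
ee_rot: [-3.141, 0.0, -1.391]
force: [0.8, 1.2, 0.1]
width: 0.0877
```

Call:
move_arm([
  [14.3, -23.4, -4.2, 0, 0, -5.7],
  [14.3, -23.4, -4.2, 0, 0, -5.7],
  [14.3, -23.4, -4.2, 0, 0, -5.7],
  [14.3, -23.4, -4.2, 0, 0, -5.7],
  [14.3, -23.4, -4.2, 0, 0, -5.7],
])

```text
t: 2.05
eef_pos: [0.4728, 0.2716, 0.3418]
ee_rot: [-3.141, 0.001, -1.889]
force: [1.2, 0.3, -0.9]
width: 0.0874
```

Call:
move_arm([
  [14.3, -23.4, -4.2, 0, 0, -5.7],
  [14.3, -23.4, -4.2, 0, 0, -5.7],
  [14.3, -23.4, -4.2, 0, 0, -5.7],
  [14.3, -23.4, -4.2, 0, 0, -5.7],
  [14.3, -23.4, -4.2, 0, 0, -5.7],
])

```text
t: 2.47
eef_pos: [0.5443, 0.1546, 0.3207]
ee_rot: [-3.141, 0.001, -2.386]
force: [0.2, 1.1, 0.0]
width: 0.0877
```

Call:
move_arm([
  [14.3, -23.4, -4.2, 0, 0, -5.7],
  [14.3, -23.4, -4.2, 0, 0, -5.7],
  [14.3, -23.4, -4.2, 0, 0, -5.7],
  [14.3, -23.4, -4.2, 0, 0, -5.7],
  [14.3, -23.4, -4.2, 0, 0, -5.7],
])

```text
t: 2.88
eef_pos: [0.6159, 0.0376, 0.2996]
ee_rot: [3.142, 0.0, -2.884]
force: [-0.5, 1.3, 1.1]
width: 0.0877
```

Call:
move_arm([
  [-1, 0.5, -14, 0, 0, 0],
  [0, 0, -14, 0, 0, 0],
  [0, 0, -14, 0, 0, 0],
  [0, 0, -12, 0, 0, 0],
  [0, 0, -9.5, 0, 0, 0],
])

```text
t: 3.3
eef_pos: [0.6141, 0.0391, 0.2351]
ee_rot: [-3.142, -0.001, -2.879]
force: [0.9, -0.4, -1.3]
width: 0.0879
```

Call:
move_arm([
  [0, 0, 0, 0, 0, 0],
  [0, 0, 0, 0, 0, 0],
  [0, 0, 0, 0, 0, 0],
  [0, 0, 0, 0, 0, 0],
  [0, 0, 0, 0, 0, 0],
], claw=150)

```text
t: 3.72
eef_pos: [0.6145, 0.0395, 0.237]
ee_rot: [3.142, 0.001, -2.879]
force: [-0.9, 0.8, -0.1]
width: 0.0601
```

```bash
python3 - <<'E'
from h import *
s=arm.get_state(); print(s["eef_pos"],s["width"],s["force"],s["q"])
a=arm.grab_frame("side")[:,:,::-1];b=arm.grab_frame("top")[:,:,::-1]
f=lambda i,x,y:cv2.resize(i[y:y+90,x:x+90],(400,400),interpolation=2)
cv2.imwrite("pics/c1.png",np.hstack([f(b,285,160),f(a,290,130)]))
E
```

```text
[0.6144949  0.03947    0.23704068] 0.06011904015759808 [-0.92607846  0.75054664 -0.11597112] [ 3.80929807e-01  4.14604137e-01 -3.25005559e-01  1.25265648e-04
 -8.29743682e-01 -1.68890002e+00]
```

View pics/c1.png

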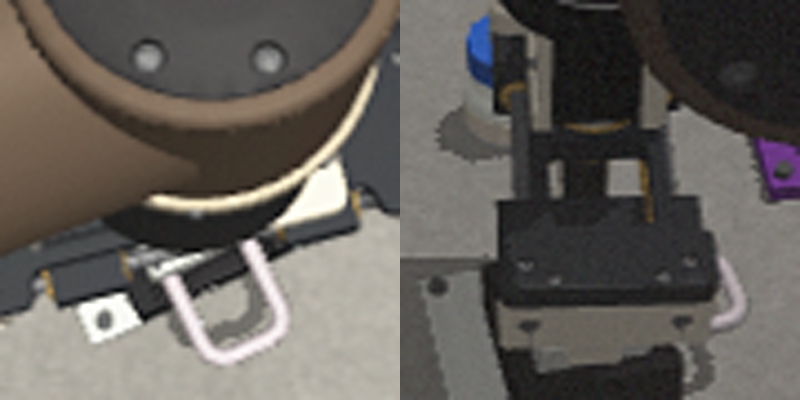

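The gripper hides the dial, but the crown is visible and the jaws straddle the knob. I close on it.

Call:
move_arm([
  [0, 0, 0, 0, 0, 0],
  [0, 0, 0, 0, 0, 0],
  [0, 0, 0, 0, 0, 0],
  [0, 0, 0, 0, 0, 0],
  [0, 0, 0, 0, 0, 0],
], claw=255, squeeze=20)

```text
t: 4.23
eef_pos: [0.6143, 0.039, 0.2363]
ee_rot: [-3.141, -0.0, -2.879]
force: [0.4, -2.7, 0.8]
width: 0.0221
```

Call:
move_arm([
  [0, 0, 0, 0, 0, 0],
  [0, 0, 0, 0, 0, 0],
  [0, 0, 0, 0, 0, 0],
  [0, 0, 0, 0, 0, 0],
  [0, 0, 0, 0, 0, 0],
])

```text
t: 4.65
eef_pos: [0.6143, 0.0391, 0.2362]
ee_rot: [-3.141, -0.0, -2.879]
force: [0.9, -5.3, 1.5]
width: 0.0218
```

```bash
python3 -c "
from h import *
s=arm.get_state(); print(s['eef_pos'],s['ee_rot'],s['width'],s['force'],s['moment'])"
```

```text
[0.61430805 0.0390504  0.2362373 ] [-3.14126716e+00 -8.92443188e-05 -2.87900795e+00] 0.021838611559958337 [ 0.94057046 -5.26375988  1.47834715] [-1.80592401 -0.49828606  0.02969067]
```

Call:
move_arm([
  [0.2, -0.7, 0, 0, 0, 0],
  [0.2, -0.7, 0, 0, 0, 0],
  [0, 0, 0, 0, 0, 3],
  [0, 0, 0, 0, 0, 5],
  [0, 0, 0, 0, 0, 5],
])

```text
t: 5.07
eef_pos: [0.6147, 0.0382, 0.2362]
ee_rot: [3.141, 0.0, -2.648]
force: [0.5, -1.0, 2.0]
width: 0.0221
```

```bash
python3 -c "
from h import *
s=arm.get_state(); print(s['eef_pos'],s['ee_rot'],s['width'],s['force'],s['moment'])"
```

```text
[0.61465485 0.03819213 0.23622755] [ 3.14138863e+00  2.89579254e-04 -2.64777630e+00] 0.022106612306538157 [ 0.5158939  -0.98766985  2.00957742] [-0.75891056 -0.25339112 -0.06129767]
```

Call:
move_arm([
  [0, 0, 0, 0, 0, 6],
  [0, 0, 0, 0, 0, 6],
  [0, 0, 0, 0, 0, 6],
  [0, 0, 0, 0, 0, 6],
  [0, 0, 0, 0, 0, 6],
])

```text
t: 5.48
eef_pos: [0.615, 0.0377, 0.2363]
ee_rot: [-3.141, 0.0, -2.123]
force: [2.1, -4.4, 0.6]
width: 0.0221
```

Call:
move_arm([
  [0, 0, 0, 0, 0, 6],
  [0, 0, 0, 0, 0, 6],
  [0, 0, 0, 0, 0, 6],
  [0, 0, 0, 0, 0, 6],
  [0, 0, 0, 0, 0, 6],
])

```text
t: 5.9
eef_pos: [0.6155, 0.0377, 0.2366]
ee_rot: [-3.139, -0.0, -1.599]
force: [3.7, -4.9, 0.4]
width: 0.0217
```

Call:
move_arm([
  [0, 0, 0, 0, 0, 6],
  [0, 0, 0, 0, 0, 6],
  [0, 0, 0, 0, 0, 6],
  [0, 0, 0, 0, 0, 6],
  [0, 0, 0, 0, 0, 6],
])

```text
t: 6.32
eef_pos: [0.6161, 0.038, 0.2369]
ee_rot: [-3.138, -0.001, -1.075]
force: [4.8, -4.3, -0.0]
width: 0.0221
```

Call:
move_arm([
  [0, 0, 0, 0, 0, 6],
  [0, 0, 0, 0, 0, 6],
  [0, 0, 0, 0, 0, 6],
  [0, 0, 0, 0, 0, 5],
  [0, 0, 0, 0, 0, 4],
])

```text
t: 6.73
eef_pos: [0.616, 0.0383, 0.2367]
ee_rot: [-3.139, -0.002, -0.605]
force: [5.3, -1.9, -0.4]
width: 0.0221
```

```bash
python3 - <<'E'
from h import *
s=arm.get_state(); print(s['eef_pos'],s['ee_rot'],s['width'],s['force'],s['moment'])
a=arm.grab_frame("side")[:,:,::-1];b=arm.grab_frame("top")[:,:,::-1]
f=lambda i,x,y:cv2.resize(i[y:y+90,x:x+90],(400,400),interpolation=2)
cv2.imwrite("pics/c2.png",np.hstack([f(b,285,160),f(a,290,130)]))
E
```

```text
[0.61595126 0.03829419 0.23672822] [-3.13873640e+00 -2.38869279e-03 -6.05264377e-01] 0.022113409555771308 [ 5.29799314 -1.88704155 -0.42429537] [-0.72971618 -1.83454992 -0.3310464 ]
```

Call:
move_arm([
  [0, 0, 0, 0, 0, 3],
  [0, 0, 0, 0, 0, 3],
  [0, 0, 0, 0, 0, 3],
  [0, 0, 0, 0, 0, 3],
  [0, 0, 0, 0, 0, 2],
])

```text
t: 7.25
eef_pos: [0.6152, 0.0382, 0.2364]
ee_rot: [-3.141, -0.001, -0.366]
force: [2.9, -1.4, 1.8]
width: 0.0224
```

```bash
python3 - <<'E'
from h import *
s=arm.get_state(); print(s['eef_pos'],s['ee_rot'],s['width'],s['force'],s['moment'])
a=arm.grab_frame("side")[:,:,::-1];b=arm.grab_frame("top")[:,:,::-1]
cv2.imwrite("pics/t3.png",b)
f=lambda i,x,y:cv2.resize(i[y:y+90,x:x+90],(400,400),interpolation=2)
cv2.imwrite("pics/c3.png",np.hstack([f(b,285,160),f(a,290,130)]))
E
```

```text
[0.61519878 0.03817392 0.23643897] [-3.14053750e+00 -1.27963993e-03 -3.65654216e-01] 0.02239329567914201 [ 2.87382235 -1.44051176  1.78150888] [-0.67076318 -1.34473149 -0.30636721]
```

View pics/c3.png

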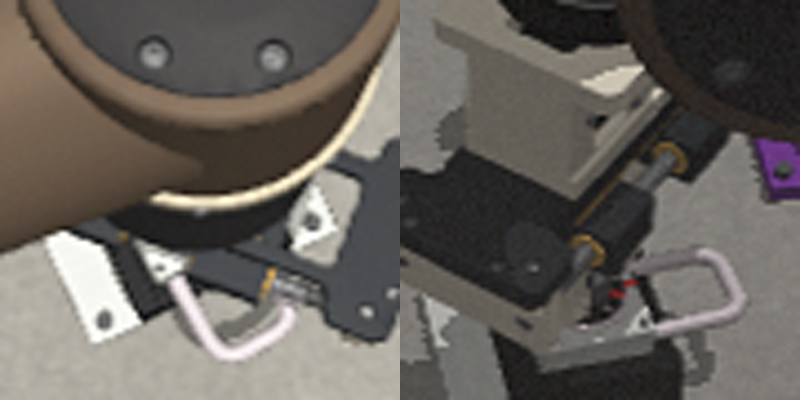

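The shackle has not sprung yet, with the crown edge at the same pixel as before. The red mark shows near the index in the side view, so I go on in small steps.

Call:
move_arm([
  [0, 0, 0, 0, 0, 2],
  [0, 0, 0, 0, 0, 2],
  [0, 0, 0, 0, 0, 2],
  [0, 0, 0, 0, 0, 1],
  [0, 0, 0, 0, 0, 0],
])

```text
t: 7.77
eef_pos: [0.6148, 0.0381, 0.2363]
ee_rot: [-3.141, -0.0, -0.245]
force: [2.7, -1.4, 1.9]
width: 0.0216
```

```bash
cat > chk.py <<'E'
from h import *
s=arm.get_state(); print(s['eef_pos'],s['ee_rot'],s['width'],s['force'],s['moment'])
a=arm.grab_frame("side")[:,:,::-1];b=arm.grab_frame("top")[:,:,::-1]
cv2.imwrite("pics/t4.png",b);cv2.imwrite("pics/s4.png",a)
# shackle shift vs start picture in side view (crown patch)
r=cv2.imread("pics/s0.png" if 0 else "pics/side0.png")
for nm,c,r in(("side",a,cv2.imread("pics/side0.png")),("top",b,cv2.imread("pics/top0.png"))):
    P=np.load("nest.npy"); o=proj(n2w(P,[[-69,0,38]]),nm)[0].round().astype(int)
    t=r[o[1]-7:o[1]+8,o[0]-7:o[0]+8]; w=c[o[1]-15:o[1]+16,o[0]-15:o[0]+16]
    m=cv2.matchTemplate(w.copy(),t,cv2.TM_CCOEFF_NORMED); k=np.unravel_index(m.argmax(),m.shape)
    e=proj(n2w(P,[[-69,0,38],[-79,0,38]]),nm)
    print(nm,"shift px",k[1]-8,k[0]-8,m.max(),"10mm=",e[1]-e[0])
E
python3 chk.py
```

```text
[0.61477834 0.03809565 0.23625803] [-3.14136430e+00 -3.27538514e-04 -2.44632211e-01] 0.021631302362468872 [ 2.66820096 -1.35363029  1.8983865 ] [-0.34632598 -0.91258482  0.01100673]
side shift px 0 -1 0.903267 10mm= [ 4.81611564 -0.81513228]
top shift px 1 0 0.9432785 10mm= [2.17694982 4.61006417]
```

Call:
move_arm([
  [0, 0, 0, 0, 0, 1.5],
  [0, 0, 0, 0, 0, 1.5],
  [0, 0, 0, 0, 0, 1.5],
  [0, 0, 0, 0, 0, 1.5],
  [0, 0, 0, 0, 0, 0],
])

```text
t: 8.28
eef_pos: [0.6148, 0.038, 0.2363]
ee_rot: [-3.141, -0.0, -0.139]
force: [2.9, -0.4, 1.5]
width: 0.0219
```

```bash
python3 chk.py
```

```text
[0.61475275 0.03800853 0.23626803] [-3.14142880e+00 -3.38013447e-04 -1.38915819e-01] 0.021948821675078764 [ 2.91223136 -0.41810028  1.48566212] [-0.34100841 -1.03848801  0.01255304]
side shift px 0 -1 0.9332324 10mm= [ 4.81611564 -0.81513228]
top shift px 1 0 0.968827 10mm= [2.17694982 4.61006417]
```

Call:
move_arm([
  [0, 0, 0, 0, 0, 2],
  [0, 0, 0, 0, 0, 2],
  [0, 0, 0, 0, 0, 2],
  [0, 0, 0, 0, 0, 2],
  [0, 0, 0, 0, 0, 0],
])

```text
t: 8.8
eef_pos: [0.6148, 0.0379, 0.2363]
ee_rot: [3.142, -0.0, 0.001]
force: [2.3, -1.0, 1.4]
width: 0.0223
```

```bash
python3 chk.py; python3 - <<'E'
import cv2,numpy as np
f=lambda n,x,y:cv2.resize(cv2.imread(n)[y:y+50,x:x+50],(400,400),interpolation=2)
cv2.imwrite("pics/c4.png",np.hstack([f("pics/t4.png",310,190),f("pics/s4.png",325,170)]))
E
```

```text
[0.61475272 0.03789923 0.23625365] [ 3.14156860e+00 -2.59649865e-04  1.13734456e-03] 0.02232161947365391 [ 2.27122376 -1.02953123  1.39044189] [-0.50172502 -0.96002673  0.06394282]
side shift px 1 -1 0.95464194 10mm= [ 4.81611564 -0.81513228]
top shift px 1 1 0.9599764 10mm= [2.17694982 4.61006417]
```

View pics/c4.png

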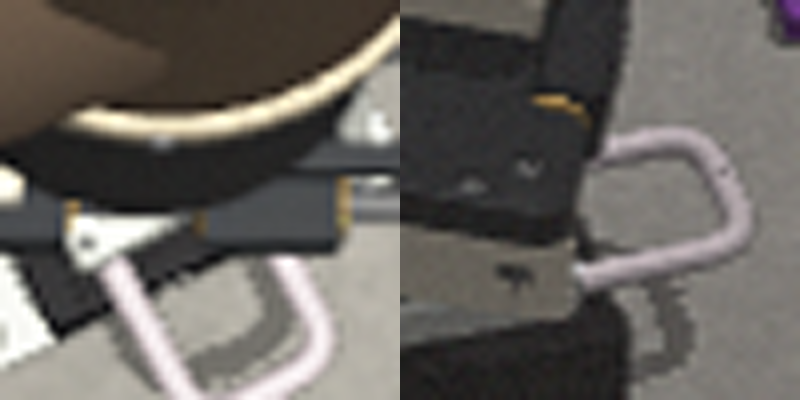

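```bash
python3 - <<'E'
s=open("chk.py").read()
s=s.replace("    m=cv2","    t,w=[cv2.resize(v,None,fx=5,fy=5,interpolation=2) for v in(t,w)]\n    m=cv2").replace('k[1]-8,k[0]-8','k[1]/5-8,k[0]/5-8').replace("import *","import *\nimport sys").replace('r=cv2.imread("pics/s0.png" if 0 else "pics/side0.png")\n','')
open("chk.py","w").write(s)
E
python3 chk.py
```

```text
[0.61469817 0.03792891 0.23623183] [-3.14159030e+00 -1.64124002e-04 -1.08863457e-03] 0.021913512154941667 [ 2.35443596 -0.67664655  1.46691889] [-0.50827816 -1.06355652  0.0182085 ]
side shift px 1.0 -1.0 0.97274786 10mm= [ 4.81611564 -0.81513228]
top shift px 1.4000000000000004 0.8000000000000007 0.96943873 10mm= [2.17694982 4.61006417]
```

Call:
move_arm([
  [0, 0, 0, 0, 0, 2],
  [0, 0, 0, 0, 0, 2],
  [0, 0, 0, 0, 0, 2],
  [0, 0, 0, 0, 0, 0],
  [0, 0, 0, 0, 0, 0],
])

```text
t: 9.42
eef_pos: [0.6147, 0.0379, 0.2362]
ee_rot: [3.141, 0.0, 0.104]
force: [2.9, -1.5, 2.1]
width: 0.022
```

```bash
python3 chk.py
```

```text
[0.61466713 0.03785478 0.23618683] [3.14147767e+00 7.12006246e-06 1.03932199e-01] 0.02201772034683891 [ 2.91990986 -1.4991886   2.06885337] [-0.7409757  -1.10532569  0.03441477]
side shift px 2.0 -1.0 0.972735 10mm= [ 4.81611564 -0.81513228]
top shift px 1.8000000000000007 1.8000000000000007 0.97095 10mm= [2.17694982 4.61006417]
```

Call:
move_arm([
  [0, 0, 0, 0, 0, 2],
  [0, 0, 0, 0, 0, 2],
  [0, 0, 0, 0, 0, 2],
  [0, 0, 0, 0, 0, 0],
  [0, 0, 0, 0, 0, 0],
])

```text
t: 9.93
eef_pos: [0.6147, 0.0378, 0.2362]
ee_rot: [3.141, 0.0, 0.209]
force: [3.2, -3.3, 2.0]
width: 0.0225
```

```bash
python3 chk.py
```

```text
[0.61466665 0.03782382 0.23619376] [3.14143947e+00 6.19115872e-05 2.08643067e-01] 0.022488534481671568 [ 3.16529362 -3.28616105  1.9710285 ] [-1.15574807 -1.19428299  0.02361216]
side shift px 2.1999999999999993 -1.2000000000000002 0.93671507 10mm= [ 4.81611564 -0.81513228]
top shift px 2.0 2.0 0.96959114 10mm= [2.17694982 4.61006417]
```

The shackle appears to be 4 to 5 mm out. I release, rise, and clear the view to check.

Call:
move_arm([
  [0, 0, 0, 0, 0, 0],
  [0, 0, 0, 0, 0, 0],
  [0, 0, 0, 0, 0, 0],
  [0, 0, 10, 0, 0, 0],
  [0, 0, 20, 0, 0, 0],
], claw=0)

```text
t: 10.45
eef_pos: [0.6135, 0.0378, 0.2643]
ee_rot: [3.142, 0.006, 0.21]
force: [0.4, 0.7, -0.4]
width: 0.0503
```

Call:
move_arm([
  [-10, -10, 20, 0, 0, -7],
  [-10, -24, 10, 0, 0, -7],
  [-10, -36, 0, 0, 0, -7],
  [-10, -36, 0, 0, 0, -7],
  [-10, -36, 0, 0, 0, -7],
])

```text
t: 10.87
eef_pos: [0.5639, -0.1049, 0.2973]
ee_rot: [-3.141, -0.001, -0.406]
force: [0.8, 0.9, 0.7]
width: 0.0829
```

```bash
python3 chk.py; python3 - <<'E'
import cv2,numpy as np
f=lambda n,x,y:cv2.resize(cv2.imread(n)[y:y+75,x:x+75],(400,400),interpolation=2)
cv2.imwrite("pics/c5.png",np.hstack([f("pics/t4.png",295,170),f("pics/s4.png",300,165)]))
E
```

```text
[ 0.56386714 -0.1049077   0.29725503] [-3.14089344e+00 -6.36942179e-04 -4.05503328e-01] 0.08290530683004857 [0.84420582 0.91456054 0.68981587] [-0.07770604 -0.09664865 -0.01357154]
side shift px 2.1999999999999993 -1.2000000000000002 0.9490486 10mm= [ 4.81611564 -0.81513228]
top shift px 6.199999999999999 6.4 0.1988002 10mm= [2.17694982 4.61006417]
```

View pics/c5.png

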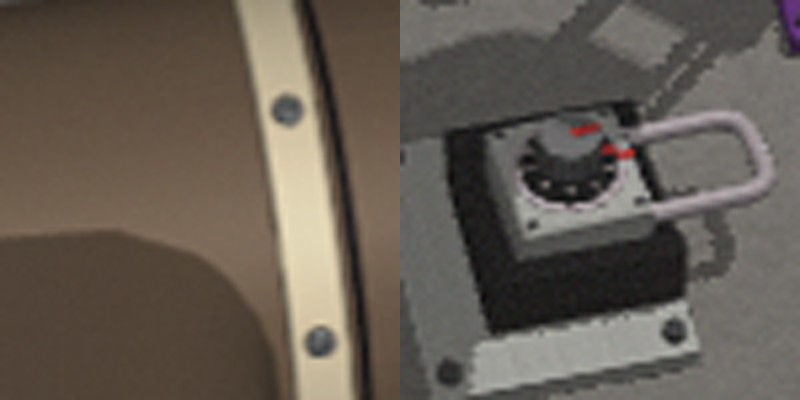

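The side view shows the red mark meeting the index, at about (612,150) and (628,155), and the shackle is about 4 mm out: latched. Next I put the gripper over the crown with the jaws along the nest's x axis, partly closed.

Call:
move_arm([
  [-3.3, 22, 0, 0, 0, -7],
  [-3.3, 22, 0, 0, 0, -7],
  [-3.3, 22, 0, 0, 0, -7],
  [-3.3, 22, 0, 0, 0, -7],
  [-3.3, 22.3, 0, 0, 0, -7],
], claw=185)

```text
t: 11.38
eef_pos: [0.5478, 0.0074, 0.2967]
ee_rot: [-3.141, 0.0, -1.017]
force: [0.0, -0.8, -0.1]
width: 0.0598
```

Call:
move_arm([
  [0, 0, -12, 0, 0, -6.4],
  [0, 0, -18, 0, 0, 0],
  [0, 0, -18, 0, 0, 0],
  [0, 0, -15, 0, 0, 0],
  [0, 0, 0, 0, 0, 0],
])

```text
t: 11.8
eef_pos: [0.5469, 0.0064, 0.2308]
ee_rot: [3.137, 0.001, -1.123]
force: [-1.3, 0.1, 0.5]
width: 0.0276
```

```bash
cat > v.py <<'E'
from h import *
import sys
s=arm.get_state(); print(s['eef_pos'],s['ee_rot'],np.degrees(s['ee_rot'][2]),s['width'],s['force'])
a=arm.grab_frame("side")[:,:,::-1];b=arm.grab_frame("top")[:,:,::-1]
f=lambda i,x,y:cv2.resize(i[y:y+75,x:x+75],(400,400),interpolation=2)
cv2.imwrite("pics/%s.png"%sys.argv[1],np.hstack([f(b,300,190),f(a,330,150)]))
E
python3 v.py c6
```

```text
[0.5469458  0.0064159  0.23084083] [ 3.13696262e+00  1.11693565e-03 -1.12280880e+00] -64.33220542928171 0.02755774363444483 [-1.34516818  0.12234706  0.49649822]
```

View pics/c6.png

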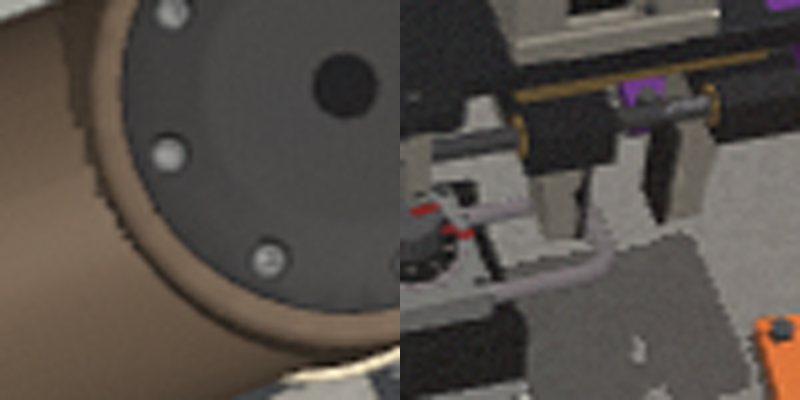

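The inner finger's tip, at about (555,230), is inside the U; the outer one, at about (680,220), is beyond the crown. I go down.

Call:
move_arm([
  [0, 0, -6, 0, 0, 0],
  [0, 0, -6, 0, 0, 0],
  [0, 0, -6, 0, 0, 0],
  [0, 0, -6, 0, 0, 0],
  [0, 0, 0, 0, 0, 0],
])

```text
t: 12.32
eef_pos: [0.5477, 0.006, 0.2079]
ee_rot: [3.14, 0.0, -1.123]
force: [-0.4, 0.2, -0.5]
width: 0.0243
```

Call:
move_arm([
  [0, 0, 0, 0, 0, 0],
  [0, 0, 0, 0, 0, 0],
  [0, 0, 0, 0, 0, 0],
  [0, 0, 0, 0, 0, 0],
  [0, 0, 0, 0, 0, 0],
], claw=255, squeeze=10)

```text
t: 12.73
eef_pos: [0.5486, 0.0064, 0.2095]
ee_rot: [-3.14, -0.0, -1.123]
force: [1.8, 1.0, -0.1]
width: 0.0078
```

Call:
move_arm([
  [0, 0, 0, 0, 0, 0],
  [0, 0, 0, 0, 0, 0],
  [0, 0, 0, 0, 0, 0],
  [0, 0, 0, 0, 0, 0],
  [0, 0, 0, 0, 0, 0],
])

```text
t: 13.15
eef_pos: [0.5484, 0.0063, 0.2093]
ee_rot: [-3.141, -0.0, -1.123]
force: [1.6, 0.5, 0.0]
width: 0.0072
```

Call:
move_arm([
  [-1.8, -0.9, 0, 0, 0, 0],
  [-1.8, -0.9, 0, 0, 0, 0],
  [-1.8, -0.9, 0, 0, 0, 0],
  [-1.8, -0.9, 0, 0, 0, 0],
  [-1.8, -0.9, 0, 0, 0, 0],
])

```text
t: 13.57
eef_pos: [0.5398, 0.0021, 0.2095]
ee_rot: [-3.139, -0.0, -1.123]
force: [7.0, 4.9, -1.3]
width: 0.0075
```

Call:
move_arm([
  [-0.9, -0.4, 0, 0, 0, 0],
  [-0.9, -0.4, 0, 0, 0, 0],
  [0, 0, 0, 0, 0, 0],
  [0, 0, 0, 0, 0, 0],
  [0, 0, 0, 0, 0, 0],
])

```text
t: 13.98
eef_pos: [0.5391, 0.002, 0.2098]
ee_rot: [-3.136, -0.0, -1.122]
force: [7.6, 5.3, -3.4]
width: 0.0081
```

Call:
move_arm([
  [-0.9, -0.4, 0, 0, 0, 0],
  [-0.9, -0.4, 0, 0, 0, 0],
  [-0.9, -0.4, 0, 0, 0, 0],
  [0, 0, 0, 0, 0, 0],
  [0, 0, 0, 0, 0, 0],
])

```text
t: 14.4
eef_pos: [0.538, 0.0017, 0.2105]
ee_rot: [-3.131, -0.001, -1.122]
force: [11.7, 7.1, -5.1]
width: 0.0078
```

```bash
python3 v.py c7
```

```text
[0.53804412 0.00174681 0.21046286] [-3.13124899e+00 -9.07549470e-04 -1.12170203e+00] -64.26879206716485 0.007781231696296887 [11.65518514  7.13068684 -5.0845612 ]
```

View pics/c7.png

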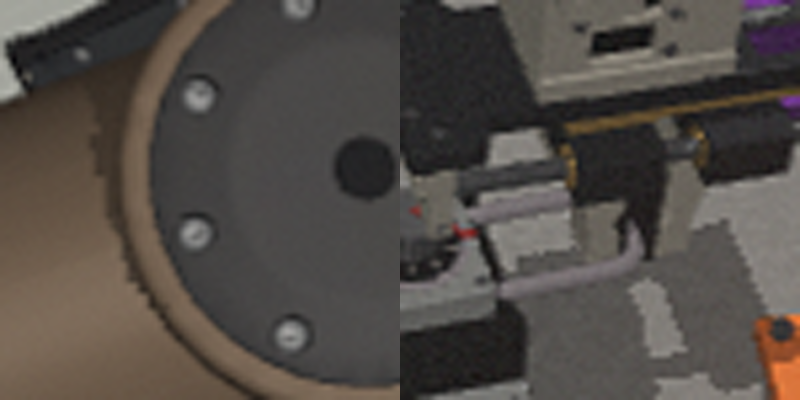

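The pull force rose to 14 N at the stop after about 11 mm of travel, and the mark is still on the index. I ease off, let go, and rise over the case.

Call:
move_arm([
  [1.8, 0.9, 0, 0, 0, 0],
  [0.9, 0.4, 0, 0, 0, 0],
  [0, 0, 0, 0, 0, 0],
  [0, 0, 0, 0, 0, 0],
  [0, 0, 0, 0, 0, 0],
])

```text
t: 14.92
eef_pos: [0.539, 0.0022, 0.2098]
ee_rot: [-3.136, -0.0, -1.122]
force: [6.5, 5.4, -2.2]
width: 0.0078
```

Call:
move_arm([
  [0, 0, 0, 0, 0, 0],
  [0, 0, 0, 0, 0, 0],
  [0, 0, 0, 0, 0, 0],
  [0, 0, 0, 0, 0, 0],
  [0, 0, 0, 0, 0, 0],
], claw=190)

```text
t: 15.33
eef_pos: [0.5368, 0.0007, 0.2089]
ee_rot: [3.14, 0.0, -1.123]
force: [0.0, 0.3, -0.2]
width: 0.0223
```

Call:
move_arm([
  [0, 0, 5, 0, 0, 0],
  [0, 0, 10, 0, 0, 0],
  [0, 0, 16, 0, 0, 0],
  [0, 0, 20, 0, 0, 0],
  [0, 0, 20, 0, 0, 0],
])

```text
t: 15.75
eef_pos: [0.5372, 0.0009, 0.2816]
ee_rot: [3.141, -0.0, -1.123]
force: [0.4, -0.4, -0.4]
width: 0.0222
```

Call:
move_arm([
  [0, -15, 15, 0, 0, 0],
  [0, -30, 0, 0, 0, 0],
  [0, -35, 0, 0, 0, 0],
  [0, -35, 0, 0, 0, 0],
  [0, -25, 0, 0, 0, 0],
], claw=0)

```text
t: 16.17
eef_pos: [0.537, -0.141, 0.2965]
ee_rot: [-3.141, -0.001, -1.123]
force: [0.5, -0.4, -0.9]
width: 0.0499
```

```bash
python3 chk.py; python3 - <<'E'
import cv2,numpy as np
f=lambda n,x,y:cv2.resize(cv2.imread(n)[y:y+75,x:x+75],(400,400),interpolation=2)
cv2.imwrite("pics/c8.png",np.hstack([f("pics/t4.png",295,180),f("pics/s4.png",310,165)]))
E
```

```text
[ 0.53697606 -0.14102089  0.29653353] [-3.14060641e+00 -6.11414350e-04 -1.12306841e+00] 0.04987419415745703 [ 0.49512782 -0.37213596 -0.87215638] [ 0.06377881 -0.10138272  0.00656601]
side shift px 7.4 -1.7999999999999998 0.9512924 10mm= [ 4.81611564 -0.81513228]
top shift px -8.0 0.8000000000000007 0.21374612 10mm= [2.17694982 4.61006417]
```

View pics/c8.png

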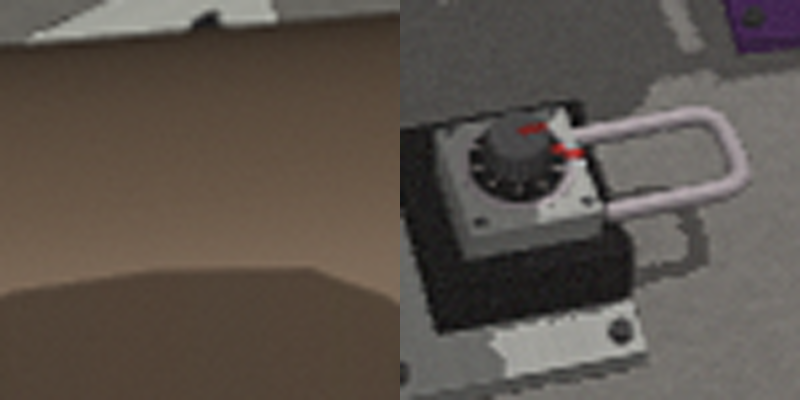

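The side view shows the crown moved 7.4 px, about 15 mm in all: fully out. I go over the case and down, with the inner finger between the shackle legs.

Call:
move_arm([
  [15.5, 35.6, 0, 0, 0, 0],
  [15.5, 35.6, 0, 0, 0, 0],
  [15.5, 35.6, 0, 0, 0, 0],
  [15.5, 35.6, 0, 0, 0, 0],
  [15.5, 35.6, 0, 0, 0, -0.3],
], claw=0)

```text
t: 16.68
eef_pos: [0.6151, 0.0411, 0.2963]
ee_rot: [-3.141, -0.0, -1.128]
force: [1.7, -0.1, 0.4]
width: 0.0865
```

Call:
move_arm([
  [0, 0, -15, 0, 0, 0],
  [0, 0, -15, 0, 0, 0],
  [0, 0, -15, 0, 0, 0],
  [0, 0, -8, 0, 0, 0],
  [0, 0, 0, 0, 0, 0],
])

```text
t: 17.1
eef_pos: [0.6141, 0.0393, 0.2408]
ee_rot: [3.139, 0.001, -1.128]
force: [0.8, -0.2, 0.5]
width: 0.0875
```

```bash
python3 v.py c9
```

```text
[0.61409579 0.03926946 0.2408336 ] [ 3.13867071e+00  5.11762365e-04 -1.12819761e+00] -64.64096137195067 0.08750405712830722 [ 0.78207531 -0.21646337  0.49514974]
```

View pics/c9.png

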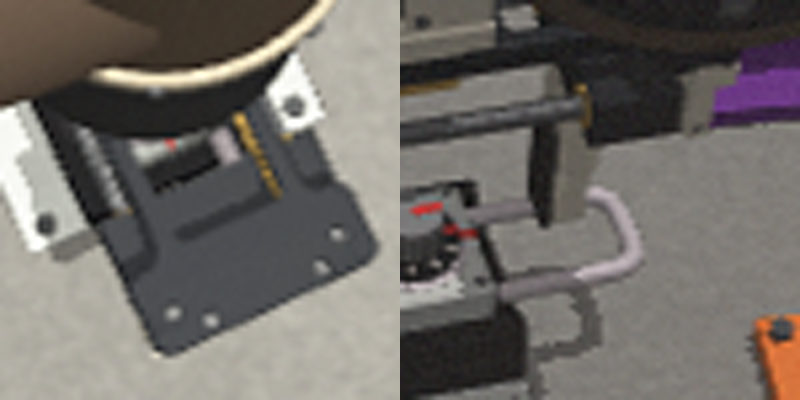

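The inner finger hangs between the legs, at about (565,222) in the side crop. I shift y by -2.3 mm to centre it and go down.

Call:
move_arm([
  [0.3, -2.3, -6, 0, 0, 0],
  [0, 0, -6, 0, 0, 0],
  [0, 0, -6, 0, 0, 0],
  [0, 0, -5.5, 0, 0, 0],
  [0, 0, 0, 0, 0, 0],
])

```text
t: 17.62
eef_pos: [0.6146, 0.0364, 0.2172]
ee_rot: [3.14, 0.0, -1.129]
force: [-1.0, -0.4, 0.0]
width: 0.0876
```

Call:
move_arm([
  [0, 0, 0, 0, 0, 0],
  [0, 0, 0, 0, 0, 0],
  [0, 0, 0, 0, 0, 0],
  [0, 0, 0, 0, 0, 0],
  [0, 0, 0, 0, 0, 0],
], claw=255, squeeze=50)

```text
t: 18.03
eef_pos: [0.6152, 0.0368, 0.2189]
ee_rot: [-3.141, -0.0, -1.128]
force: [-0.3, -0.5, 0.5]
width: 0.0596
```

Call:
move_arm([
  [0, 0, 0, 0, 0, 0],
  [0, 0, 0, 0, 0, 0],
  [0, 0, 0, 0, 0, 0],
  [0, 0, 0, 0, 0, 0],
  [0, 0, 0, 0, 0, 0],
])

```text
t: 18.45
eef_pos: [0.6153, 0.0368, 0.2189]
ee_rot: [-3.141, -0.0, -1.128]
force: [0.5, 0.7, 1.0]
width: 0.0492
```

Gripped at 49 to 50 mm width. I lift.

Call:
move_arm([
  [0, 0, 2, 0, 0, 0],
  [0, 0, 4, 0, 0, 0],
  [0, 0, 6, 0, 0, 0],
  [0, 0, 8, 0, 0, 0],
  [0, 0, 10, 0, 0, 0],
])

```text
t: 18.87
eef_pos: [0.6145, 0.0365, 0.2488]
ee_rot: [3.139, 0.0, -1.129]
force: [0.6, 0.1, -3.5]
width: 0.0494
```

Call:
move_arm([
  [0, 0, 12, 0, 0, 0],
  [0, 0, 12, 0, 0, 0],
  [0, 0, 12, 0, 0, 0],
  [0, 0, 12, 0, 0, 0],
  [0, 0, 12, 0, 0, 0],
])

```text
t: 19.28
eef_pos: [0.6147, 0.0365, 0.3101]
ee_rot: [3.141, 0.0, -1.128]
force: [0.8, -0.3, -3.7]
width: 0.0492
```

Call:
move_arm([
  [0, 0, 12, 0, 0, 0],
  [0, 0, 12, 0, 0, 0],
  [0, 0, 12, 0, 0, 0],
  [0, 0, 8, 0, 0, 0],
  [0, 0, 5, 0, 0, 0],
])

```text
t: 19.7
eef_pos: [0.615, 0.0366, 0.3595]
ee_rot: [-3.14, -0.0, -1.128]
force: [0.5, 0.7, -3.6]
width: 0.0495
```

Call:
move_arm([
  [0, 0, 5, 0, 0, 0],
  [0, 0, 3, 0, 0, 0],
  [0, 0, 0, 0, 0, 0],
  [0, 0, 0, 0, 0, 0],
  [0, 0, 0, 0, 0, 0],
])

```text
t: 20.12
eef_pos: [0.615, 0.0367, 0.365]
ee_rot: [3.14, 0.0, -1.128]
force: [-0.7, 0.7, -3.8]
width: 0.0493
```

```bash
python3 - <<'E'
from h import *
s=arm.get_state(); print(s['eef_pos'],s['ee_rot'],s['width'],s['force'],s['moment'])
a=arm.grab_frame("side")
print([(d["xy"],d["score"]) for d in arm.spot_point("shackle_crown","side")],[(d["xy"],d["score"]) for d in arm.spot_point("lock_center","side")])
P=np.load("nest.npy");dz=s['eef_pos'][2]-.2189
p=np.r_[s['eef_pos'][:2],P[2]]
print("pred crown,centre",proj(n2w(p,[[-83,0,38+dz*1000],[0,0,38+dz*1000]]),"side"))
cv2.imwrite("pics/c10.png",cv2.resize(a[20:220,220:480,::-1],(780,600),interpolation=2))
E
```

```text
[0.61499297 0.03667352 0.36498634] [ 3.14047748e+00  2.78803666e-04 -1.12847230e+00] 0.04928959584342387 [-0.73990349  0.65501917 -3.84105206] [ 0.06764276 -0.08356778 -0.02652479]
[([383.5, 132.6], 0.65), ([270.1, 147.5], 0.62)] [([249.5, 165.1], 0.87), ([335.2, 146.0], 0.75)]
pred crown,centre [[380.55795331 135.97823437]
 [333.52723955 142.88478039]]
```

View pics/c10.png

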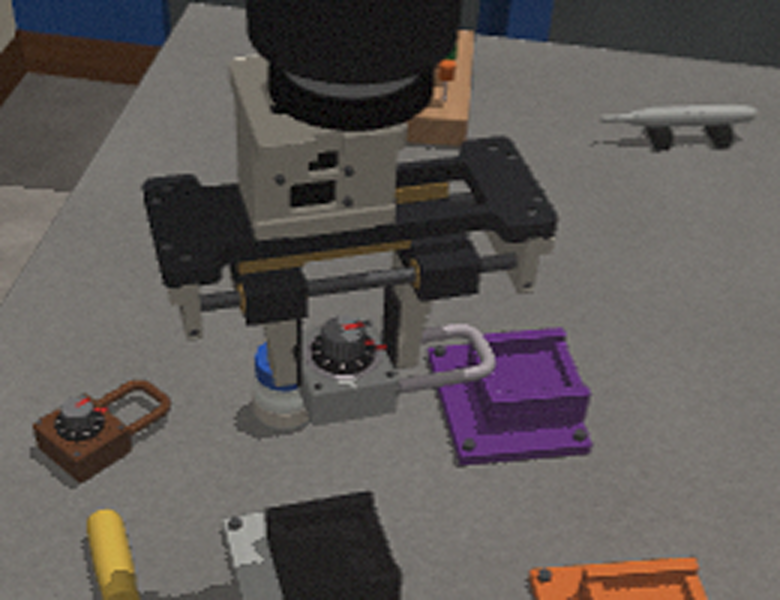

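The lock hangs level in the gripper, with the case centre at about 184 mm and the shackle fully out. I hand in.

```bash
python3 -c "
from station import arm
print(arm.job_done())"
```

```text
the job is handed in; nothing more can be done
None
```

I handed in the job with the opened padlock still held in the gripper, level, about 13 cm clear of the nest top. No verdict was reported, so this rests on my own checks.

**What I did**
- I turned the dial about 177° anticlockwise until the latch dropped and the shackle sprang out about 4 mm.
- I pulled the shackle to its stop. The pull force rose to about 14 N, and the crown moved about 15 mm in all from the start.
- I regripped the case across its x faces at 50 N, lifted it about 146 mm and handed in at about 20 s.

**Last checks**
- **Height:** the case centre was at about 184 mm.
- **Weight and grip:** the force of 3.8 N matches a 0.37 kg lock, and the finger opening was steady at 49 mm.
- **Shackle:** the crown was detected within about 5 px of where it should be fully out. The red mark was still at the index.
- **Neighbours:** the jar and scraper looked unmoved in the last picture. The fitting was outside that crop, and I never went near it.

**What disagreed**
- The top and side camera fits of the nest differed by up to 7 mm in y. I used the joint fit and corrected it from the forces felt on the knob.
- The dial showed no clear rise in torque when it was blocked, so I confirmed the latch from the pictures instead.
- The gripper settled about 2 to 4 mm higher than planned at the final grip, so the pads overlapped the case by about 10 mm. It held without slipping.

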